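# Send a carton down the dispatch chute and lock its flap

## Task

Send the tall slim carton down the dispatch chute at the far edge of the bench: it is too tall to go in standing, so lay it down on the bench with one end towards the mouth and push it through the sprung flap until it rolls down the rollers to the end stop. When the flap has swung shut behind it, lock the flap: press the T handle on top of the chute frame down against its spring, turn it clockwise (seen from above) about a quarter turn until it clicks home, and let go. Leave the other things on the bench where they stand.

Things in the scene. Friction and masses are not known exactly. Their poses are not given: they have to be found in the camera images.
- tall_carton_mid (a point): centre of the tall slim carton: a closed plain brown cardboard box 60 mm (its x) by 70 mm (its y) by 160 mm (its z), about 0.45 kg, the tallest thing that is square on the bench. It starts standing on end, its z axis up, its centre 80 mm above the bench. The axes are the carton's own.
- chute_mouth (a point): middle of the foot of the chute's mouth, at bench height on the far edge of the bench. The chute is fixed, at another place along the edge each time. Axes: x into the mouth (away from the robot), y left, z up. The mouth is 116 mm wide (y -58 to +58) and 90 mm high between two grey steel jambs whose front faces lie at x = 10 mm.
- header_front (a point): middle of the lower front edge of the header, the grey steel box that spans the mouth: 208 mm wide in y, 50 mm deep (x), 44 mm high, from 90 to 134 mm above the bench. Axes as chute_mouth, from which this point lies 10 mm in x and 90 mm in z.
- flap (a joint): angle of the sprung flap (rad): 0 hanging shut, growing as it swings inward (away from the robot), up to 1.4. An aluminium plate 128 mm wide, 82 mm high, hinged along its top edge 24 mm in x and 88 mm in z from chute_mouth, behind the jambs: it opens inward only. About 0.3 N at its lower edge starts it, 2 N holds it wide open; its spring shuts it.
- lock_handle (a point): centre of the dark steel T handle of the flap's lock, above the left (+y) end of the header, on the lock's upright axis: x 34, y 78, z 177 mm from chute_mouth while up. Its bar is 46 mm long (the point's x axis), 14 mm thick (its y), 26 mm high, its underside 30 mm above the header top. Unlocked, the bar points along the chute's x.
- lock (a joint): turn of the T handle (rad): 0 unlocked, growing clockwise seen from above; 1.45 is the end stop. It is a bayonet: it turns only while it is pressed down 11 mm or more, and past 1.25 it can rise into its notch. Then a tongue stands behind the flap and holds it shut.
- lock_press (a joint): how far the T handle is pressed down (m): 0 up (unlocked), at most 0.016; 0.006 when it has clicked home in its notch, after the quarter turn. Its spring pushes up with about 2 N at 0 and 9 N at 0.016.
- flat_carton: a low brown carton lying on the bench, 130 by 95 by 48 mm, a bystander; origin under its centre
- spray_can: an aluminium can standing on the bench, 65 mm across, 150 mm high, a bystander; origin under its centre
- tape_dispenser: a black tape dispenser on the bench, 170 by 60 by 96 mm with its long side along its x, a bystander; origin under its centre
- lane_start (a point): top of the chute's first roller, 12 mm beyond the bench edge in x, level with the bench. Twelve free-running steel rollers (22 mm thick, 130 mm wide, between side rails) fall away from here at 28 degrees to an end stop about 320 mm beyond the bench edge. A carton pushed in level tips over this roller once its centre is some 40 mm past it, then rolls down by itself. Axes as chute_mouth.
Mind the look-alikes: they are no part of the job. Leave any blue look-alike of the part that bears tall_carton_mid alone.

How it is judged:
On the way, in this order (a step that is already met when the one before it is completed fails the run):
1. the tall carton lies on the bench in front of the chute (angle between tall_carton_mid's own z axis and vertical between 1.45 and 1.69 rad and height (world z) of tall_carton_mid below 0.045 m and x of tall_carton_mid in the frame of chute_mouth below -0.04 m), for 0.2 s.
2. the carton is in the mouth and has pushed the flap open (value of joint flap above 0.5 rad and x of tall_carton_mid in the frame of chute_mouth between -0.035 and 0.07 m and y of tall_carton_mid in the frame of chute_mouth between -0.035 and 0.035 m and z of tall_carton_mid in the frame of chute_mouth below 0.065 m).
3. the carton has rolled down to the end stop of the chute and the flap has swung shut, not yet locked (value of joint flap below 0.08 rad and value of joint lock below 0.3 rad and x of tall_carton_mid in the frame of chute_mouth above 0.235 m and z of tall_carton_mid in the frame of chute_mouth below -0.07 m), for 0.2 s.
At the end, for the whole second after the job is handed in: The tall carton lies on the rollers at the chute's end stop (its centre 235 to 300 mm; it rests at 268 beyond the bench edge); the flap is shut (under 0.08 rad); the T handle is turned past 1.2 rad and has risen into its notch (pressed 4 to 8.5 mm) (x of tall_carton_mid in the frame of chute_mouth between 0.235 and 0.3 m and y of tall_carton_mid in the frame of chute_mouth between -0.05 and 0.05 m and z of tall_carton_mid in the frame of chute_mouth between -0.14 and -0.07 m and value of joint flap below 0.08 rad and value of joint lock above 1.2 rad and value of joint lock_press between 0.004 and 0.0085 m); the robot touches nothing.
It fails at once if the flat carton is moved more than 30 mm (distance of flat_carton from where it was at the start of the episode above 0.03 m).
It fails at once if the spray can is moved more than 30 mm (distance of spray_can from where it was at the start of the episode above 0.03 m).
It fails at once if the tape dispenser is moved more than 30 mm (distance of tape_dispenser from where it was at the start of the episode above 0.03 m).
It also fails if it takes over 72 s, if anything falls off the work surface, if the arm or the gripper's body presses on something with over 40 N, if the wrist force passes 120 N, or if a joint passes its speed limit or range.

## Robot

A 6-joint arm with a two-finger parallel gripper is mounted at the origin on the work surface. World frame = base frame: x ahead of the robot, y to its left, z up, the work surface at z = 0. Lengths are in m, angles in rad, forces in N, time in s.
With the tool pointing down it reaches from about 0.25 to 0.775 m from the base axis. Payload 4 kg.
Tool frame: the origin (TCP) lies midway between the tips of the shut fingers; the grasp point (between the pads) lies 19 mm behind it; z points along the fingers, y is the line along which they close (so a half turn about z gives the same grasp; the last joint's range is limited). The gripper opens to 85 mm and grips with 20 to 120 N. Pads are 22 mm wide; open, the fingers measure 114 mm over their backs; the gripper's body (76 mm by 85 mm) begins 54 mm behind the grasp point. The pads swing forward as they close: fully open they stand 13 mm farther back than shut.
Start: joints at [1.19, 0.087, 1.371, -0, 1.684, -0.103], TCP at [0.151, 0.529, 0.231] pointing down, gripper open.
Joint ranges: [-3.1, 3.1], [-0.76, 2.03], [0.27, 2.55], [-1.08, 4.22], [0.17, 2.65], [-2.57, 2.57]. Speed limits (rad/s): [2.79, 2.79, 3.14, 3.14, 3.14, 3.14].

## Interface

Orientations are given as a unit quaternion [w, x, y, z].
In Python, from rig import r gives the robot as it stands.
- The arm moves only by the tool step_arm, never from a script. Its argument "targets" is a list of rows, each an object of numbers: "dx", "dy", "dz": the shift along the tool's x, y, z in m; "wx", "wy", "wz": the turn, a rotation vector about the tool's x, y, z in degrees. A call has 1 to 20 rows; each row is the pose to reach, as a shift and turn from the pose commanded when the call began, along the tool's axes at that moment; what a row does not reach only later rows make up. A row lasts 1/12 s, in which the tool goes at most 41.7 mm and 7.16 degrees, less where a joint would pass 70% of its speed; a pose out of reach is approached as far as the arm can. A call with a gripper value outside its range is refused whole. "jaw" is the finger opening in m, from 0 to 0.0854, set as the call begins (left out, the last holds). The fingers move at their own pace and stop on an object; the grip force is fixed at half the most. Time passes only in rows, so rows that repeat a pose let the fingers close. It gives the time, the measured TCP pose, the force, the opening and the grip force at its end, in the units of the state.
- r.get_obs(): the state, without advancing time (a new reading comes with each control period).
- r.snapshot(name): name is "side" or "top" or "wrist"; returns a dict with "pixels" (384x512x3 uint8, red, green, blue), "range_z" (384x512 float32, m along the optical axis (not along the pixel's ray), 0 where there is no reading), "K" (3x3 intrinsics, pixels), "rvec" (rotation vector, rad) and "tvec" (3), from world to camera coordinates, as OpenCV has them. Camera axes: x right, y down, z forward; pixel columns grow to the right and rows downward; lengths in m; the calibration is good to about 2 mm. A picture is of the moment at which its call begins.
- r.close_job(): hands the job in; it is judged then, once.
The state is a dict: "clock": time; "joint_pos": joint angles; "qd": joint speeds; "effort": joint torques, N m; "eef_pos": TCP position; "ee_rot": TCP orientation; "force": force on the tool from outside, world axes, zero at the start; "moment": the same for the moment, N m; "opening": opening from 0.0 (shut) to 1.0 (fully open); "finger_force": force on a finger pad.
Only numpy, scipy, OpenCV 4.12 (cv2) and the standard library are available. Lean on these libraries where they do the work, as an engineer would, in place of code of your own. Each camera call takes 0.05 s, during which the arm holds its last target. There are 200 camera calls.

## Working session

There is one attempt and no reset: what is moved stays moved. The work goes in short steps, Python scripts to look and compute and a tool call to move; the robot and the scene stay as the last step left them, time stands still between calls to the robot, and variables do not carry over. Pictures are saved under pics/ and viewed, at most 10 in all, crops included, and the job is handed in when it is done.

Besides the shell and the picture viewer there is one more tool, called after ">>>" by a JSON object that holds its "method" and its "body". step_arm: Moves the arm, as the interface text tells. Its arguments: {"type":"object","properties":{"targets":{"type":"array"},"jaw":{"type":"number"}},"required":["targets"]}

```bash
mkdir -p pics; ls
cat > h.py <<'E'
from rig import r
import numpy as np, cv2
from scipy.spatial.transform import Rotation as R
def snap(n,f=None,crop=None,scale=1):
    s=r.snapshot(n); np.savez('last_%s.npz'%n,**s)
    if f:
        im=s['pixels'][:,:,::-1]
        if crop: im=im[crop[1]:crop[3],crop[0]:crop[2]]
        cv2.imwrite('pics/'+f,cv2.resize(im,None,fx=scale,fy=scale,interpolation=cv2.INTER_CUBIC))
    return s
def pts(s):
    h,w=s['range_z'].shape; v,u=np.mgrid[:h,:w]; z=s['range_z']; K=s['K']
    c=np.stack([(u-K[0,2])/K[0,0]*z,(v-K[1,2])/K[1,1]*z,z],-1)
    Rm=cv2.Rodrigues(np.array(s['rvec'],float))[0]
    P=(c-np.array(s['tvec']).ravel())@Rm
    P[z==0]=np.nan
    return P
def load(n): return dict(np.load('last_%s.npz'%n))
E
python3 - <<'E'
from h import *
a=snap('top');b=snap('side')
im=np.hstack([a['pixels'],b['pixels']])
for n,s in(('top',a),('side',b)): cv2.imwrite(f'pics/{n}0.png',cv2.resize(s['pixels'][:,:,::-1],(768,576)))
o=r.get_obs();print({k:np.round(v,3) for k,v in o.items()})
E
```

```text
pics
{'clock': np.float64(0.1), 'joint_pos': array([ 1.19 ,  0.088,  1.372,  0.   ,  1.684, -0.103]), 'qd': array([ 0.003,  0.   , -0.002, -0.001, -0.   , -0.   ]), 'effort': array([ 3.0000e-03, -3.5301e+01, -3.1422e+01, -0.0000e+00,  8.0000e-03,
        0.0000e+00]), 'eef_pos': array([0.151, 0.528, 0.23 ]), 'ee_rot': array([-0.   ,  0.138,  0.99 , -0.001]), 'force': array([-0.29 , -0.593, -0.359]), 'moment': array([-0.025, -0.033,  0.032]), 'finger_force': np.float64(0.0), 'opening': np.float64(0.999)}
```

View pics/top0.png

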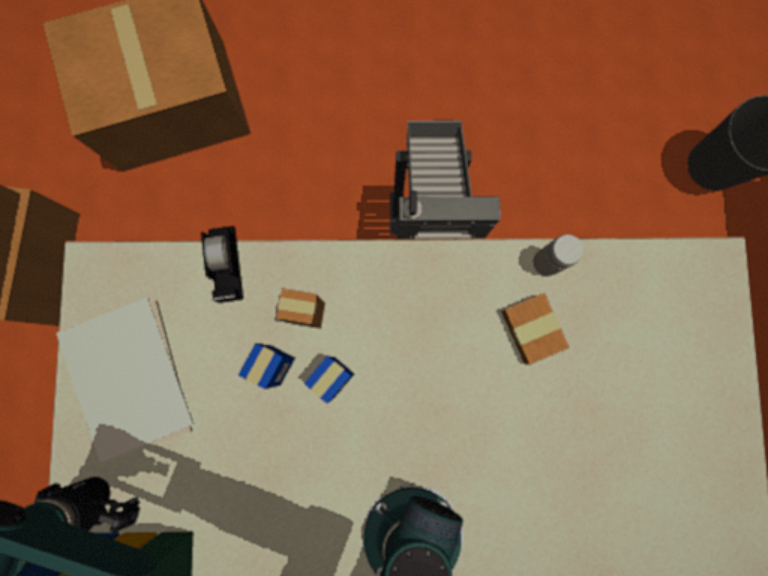

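View pics/side0.png

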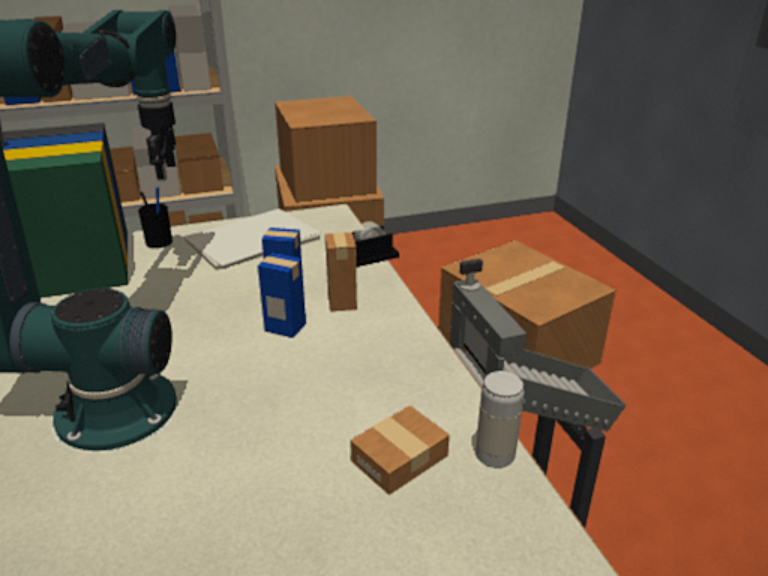

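Candidates in the 768-px top view are the brown tall box (298,306), the low flat carton (537,328) and two blue look-alikes (266,366) and (328,378). I choose the brown one at (298,306), which stands on end and is seen in the side view at (341,272). The chute mouth is at about (443,235), the T handle at (413,203), the tape dispenser at (222,263) and the can at (560,255).

Run:
```python
from h import *
s=load('top');P=pts(s)
cv2.imwrite('pics/crop1.png',cv2.resize(s['pixels'][120:270,120:400,::-1],None,fx=2.8,fy=2.8,interpolation=cv2.INTER_CUBIC))
X,Y,Z=P[...,0],P[...,1],P[...,2]
def rect(m,n):
    q=P[m][:,:2]; 
    print(n,m.sum(),np.round(np.median(P[m],0),3),[np.round(t,3) for t in cv2.minAreaRect((q*1000).astype(np.float32))])
v,u=np.mgrid[:384,:512]
def box(u0,v0,u1,v1): return (u*1.5>u0)&(u*1.5<u1)&(v*1.5>v0)&(v*1.5<v1)
rect(box(265,275,335,335)&(Z>.15)&(Z<.17),'carton')
rect(box(235,335,300,395)&(Z>.1),'blue1');rect(box(300,345,360,410)&(Z>.1),'blue2')
rect(box(190,215,250,310)&(Z>.02),'tape');rect(box(490,280,580,370)&(Z>.02),'flat');rect(box(530,225,590,280)&(Z>.1),'can')
h=box(385,180,510,245)&(abs(Z-.134)<.008);rect(h,'header top')
h=box(385,180,510,245)&(abs(Z-.19)<.008);rect(h,'handle')
m=box(250,210,380,245)&(abs(Z)<.01);print('edge x max',np.nanpercentile(X[m],99.5))
```

```text
carton 502 [0.48  0.225 0.161] [array([480.234, 225.68 ]), array([71.463, 60.049]), np.float64(79.888)]
blue1 615 [0.364 0.29  0.161] [array([364.515, 294.172]), array([60.956, 70.523]), np.float64(62.236)]
blue2 548 [0.338 0.163 0.161] [array([337.506, 165.498]), array([60.158, 70.554]), np.float64(49.618)]
tape 840 [0.588 0.401 0.07 ] [array([589.59 , 408.964]), array([165.863,  60.446]), np.float64(7.938)]
flat 1250 [ 0.438 -0.273  0.049] [array([ 438.952, -276.218]), array([129.868,  97.215]), np.float64(22.219)]
can 448 [ 0.587 -0.309  0.15 ] [array([ 590.923, -313.876]), array([61.806, 63.201]), np.float64(89.465)]
header top 1005 [ 0.679 -0.088  0.135] [array([680.517, -81.843]), array([208.134,  49.26 ]), np.float64(89.89)]
handle 68 [ 0.681 -0.002  0.191] [array([680.442,  -2.396]), array([11.445, 46.372]), np.float64(89.853)]
edge x max 0.6495820027546605
```

View pics/crop1.png

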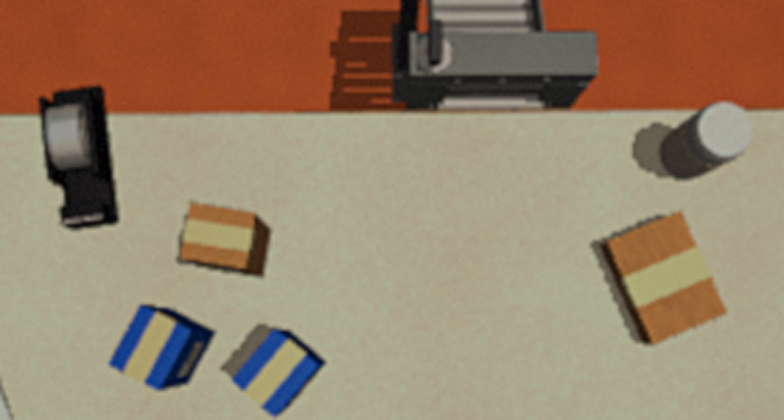

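The crop confirms the choice: the plain brown tall box has its top at crop (220,238), and its measured top face is 71×60 mm at height 0.161 m. I plan to grip it from the right (-y) side across its 60 mm width and turn it about the finger axis to lie flat.

```bash
cat >> h.py <<'E'
def pose(az_y,tilt,az_z,G,back=0.0):
    """tool z = down tilted by tilt deg toward az_z; tool y at horizontal azimuth az_y; TCP = G + (19mm-back) z"""
    t,a,b=np.radians([tilt,az_z,az_y])
    z=np.array([np.sin(t)*np.cos(a),np.sin(t)*np.sin(a),-np.cos(t)]); y=np.array([np.cos(b),np.sin(b),0])
    y-=z*(y@z); y/=np.linalg.norm(y)
    return np.array(G)+(0.019-back)*z, R.from_matrix(np.c_[np.cross(y,z),y,z])
def cur():
    o=r.get_obs(); q=o['ee_rot']; return o['eef_pos'],R.from_quat([q[1],q[2],q[3],q[0]]),o
def row(p0,R0,p1,R1,n=''):
    d=R0.inv().apply(p1-p0); w=np.degrees((R0.inv()*R1).as_rotvec())
    print(n,'d',np.round(d,4),'w',np.round(w,1),'rows>=',int(np.ceil(max(np.linalg.norm(d)/.0417,np.linalg.norm(w)/7.16))))
E
python3 - <<'E'
from h import *
p,q,o=cur()
A=pose(-10.1,0,79.9,[.42,.03,.339]); row(p,q,*A,'to A')
B=pose(-10.1,65,79.9,[.480,.2255,.1],.13); row(*A,*B,'A->B'); print(B[0])
E
```

```text
to A d [-0.3957 -0.4057 -0.089 ] w [-0.1  0.1 84.2] rows>= 14
A->B d [0.1024 0.0248 0.1731] w [-0. 65.  0.] rows>= 10
[0.46235808 0.12645882 0.14691063]
```

>>> {"method": "step_arm", "body": {"targets": [{"dx": -0.2, "dy": -0.2, "dz": -0.1, "wz": 42}, {"dx": -0.396, "dy": -0.406, "dz": -0.09, "wz": 84}, {"dx": -0.396, "dy": -0.406, "dz": -0.09, "wz": 84}, {"dx": -0.396, "dy": -0.406, "dz": -0.09, "wz": 84}, {"dx": -0.396, "dy": -0.406, "dz": -0.09, "wz": 84}, {"dx": -0.396, "dy": -0.406, "dz": -0.09, "wz": 84}, {"dx": -0.396, "dy": -0.406, "dz": -0.09, "wz": 84}, {"dx": -0.396, "dy": -0.406, "dz": -0.09, "wz": 84}, {"dx": -0.396, "dy": -0.406, "dz": -0.09, "wz": 84}, {"dx": -0.396, "dy": -0.406, "dz": -0.09, "wz": 84}, {"dx": -0.396, "dy": -0.406, "dz": -0.09, "wz": 84}, {"dx": -0.396, "dy": -0.406, "dz": -0.09, "wz": 84}, {"dx": -0.396, "dy": -0.406, "dz": -0.09, "wz": 84}, {"dx": -0.396, "dy": -0.406, "dz": -0.09, "wz": 84}, {"dx": -0.396, "dy": -0.406, "dz": -0.09, "wz": 84}, {"dx": -0.396, "dy": -0.406, "dz": -0.09, "wz": 84}, {"dx": -0.396, "dy": -0.406, "dz": -0.09, "wz": 84}, {"dx": -0.396, "dy": -0.406, "dz": -0.09, "wz": 84}], "jaw": 0.085}}

```text
invalid input
```

>>> {"method": "step_arm", "body": {"targets": [{"dx": 0.05, "dy": 0.012, "dz": 0.05, "wy": 32}, {"dx": 0.05, "dy": 0.012, "dz": 0.05, "wy": 32}, {"dx": 0.05, "dy": 0.012, "dz": 0.05, "wy": 32}, {"dx": 0.05, "dy": 0.012, "dz": 0.05, "wy": 32}, {"dx": 0.05, "dy": 0.012, "dz": 0.05, "wy": 32}, {"dx": 0.05, "dy": 0.012, "dz": 0.05, "wy": 32}]}}

```text
invalid input
```

Run:
```python
from h import *
p,q,o=cur(); print(o['clock'],p,o['joint_pos'],q.as_matrix()[:,2],o['force'])
B=pose(-10.1,65,79.9,[.480,.2255,.1],.13); row(p,q,*B,'->B')
```

```text
0.1 [0.15065998 0.52848268 0.23021176] [ 1.18990406e+00  8.79122516e-02  1.37215709e+00  6.24878602e-07
  1.68359440e+00 -1.03089739e-01] [-7.70502717e-04 -1.92243301e-03 -9.99997855e-01] [-0.29025088 -0.59305552 -0.35853658]
->B d [-0.41   -0.301   0.0838] w [-47.4  52.5  74.3] rows>= 15
```

>>> {"method": "step_arm", "body": {"targets": [{"dx": -0.2, "dy": -0.2, "dz": -0.1, "wx": 0, "wy": 0, "wz": 42}, {"dx": -0.396, "dy": -0.406, "dz": -0.09, "wx": 0, "wy": 0, "wz": 84}, {"dx": -0.396, "dy": -0.406, "dz": -0.09, "wx": 0, "wy": 0, "wz": 84}, {"dx": -0.396, "dy": -0.406, "dz": -0.09, "wx": 0, "wy": 0, "wz": 84}, {"dx": -0.396, "dy": -0.406, "dz": -0.09, "wx": 0, "wy": 0, "wz": 84}, {"dx": -0.396, "dy": -0.406, "dz": -0.09, "wx": 0, "wy": 0, "wz": 84}, {"dx": -0.396, "dy": -0.406, "dz": -0.09, "wx": 0, "wy": 0, "wz": 84}, {"dx": -0.396, "dy": -0.406, "dz": -0.09, "wx": 0, "wy": 0, "wz": 84}, {"dx": -0.396, "dy": -0.406, "dz": -0.09, "wx": 0, "wy": 0, "wz": 84}, {"dx": -0.396, "dy": -0.406, "dz": -0.09, "wx": 0, "wy": 0, "wz": 84}, {"dx": -0.396, "dy": -0.406, "dz": -0.09, "wx": 0, "wy": 0, "wz": 84}, {"dx": -0.396, "dy": -0.406, "dz": -0.09, "wx": 0, "wy": 0, "wz": 84}, {"dx": -0.396, "dy": -0.406, "dz": -0.09, "wx": 0, "wy": 0, "wz": 84}, {"dx": -0.396, "dy": -0.406, "dz": -0.09, "wx": 0, "wy": 0, "wz": 84}, {"dx": -0.396, "dy": -0.406, "dz": -0.09, "wx": 0, "wy": 0, "wz": 84}, {"dx": -0.396, "dy": -0.406, "dz": -0.09, "wx": 0, "wy": 0, "wz": 84}], "jaw": 0.085}}

```text
clock: 1.43
eef_pos: [0.4206, 0.0285, 0.3206]
ee_rot: [-0.001, 0.767, 0.642, -0.001]
force: [-0.1, 0.5, 1.1]
opening: 0.994
finger_force: 0.0
```

>>> {"method": "step_arm", "body": {"targets": [{"dx": 0.05, "dy": 0.012, "dz": 0.05, "wx": 0, "wy": 32, "wz": 0}, {"dx": 0.05, "dy": 0.012, "dz": 0.05, "wx": 0, "wy": 32, "wz": 0}, {"dx": 0.05, "dy": 0.012, "dz": 0.05, "wx": 0, "wy": 32, "wz": 0}, {"dx": 0.05, "dy": 0.012, "dz": 0.05, "wx": 0, "wy": 32, "wz": 0}, {"dx": 0.05, "dy": 0.012, "dz": 0.05, "wx": 0, "wy": 32, "wz": 0}, {"dx": 0.05, "dy": 0.012, "dz": 0.05, "wx": 0, "wy": 32, "wz": 0}]}}

```text
clock: 1.93
eef_pos: [0.4393, 0.077, 0.2688]
ee_rot: [-0.18, 0.737, 0.617, 0.21]
force: [0.1, 0.0, -0.1]
opening: 0.995
finger_force: 0.0
```

Run:
```python
from h import *
p,q,o=cur(); print(o['clock'],p,o['joint_pos'],q.as_matrix()[:,2])
B=pose(-10.1,65,79.9,[.480,.2255,.1],.13); row(p,q,*B,'->B')
```

```text
1.9333 [0.43928437 0.07698728 0.26882835] [-0.35802168 -0.20203362  1.66929831  0.56002086  1.7604745  -0.09741948] [ 0.08770199  0.52418134 -0.84707868]
->B d [-0.0201  0.0148  0.1312] w [-0.3 32.9 -0.2] rows>= 5
```

>>> {"method": "step_arm", "body": {"targets": [{"dx": -0.02, "dy": 0.015, "dz": 0.131, "wx": 0, "wy": 33, "wz": 0}, {"dx": -0.02, "dy": 0.015, "dz": 0.131, "wx": 0, "wy": 33, "wz": 0}, {"dx": -0.02, "dy": 0.015, "dz": 0.131, "wx": 0, "wy": 33, "wz": 0}, {"dx": -0.02, "dy": 0.015, "dz": 0.131, "wx": 0, "wy": 33, "wz": 0}, {"dx": -0.02, "dy": 0.015, "dz": 0.131, "wx": 0, "wy": 33, "wz": 0}, {"dx": -0.02, "dy": 0.015, "dz": 0.131, "wx": 0, "wy": 33, "wz": 0}, {"dx": -0.02, "dy": 0.015, "dz": 0.131, "wx": 0, "wy": 33, "wz": 0}]}}

```text
clock: 2.52
eef_pos: [0.4642, 0.1272, 0.1491]
ee_rot: [-0.347, 0.646, 0.543, 0.41]
force: [0.8, -0.7, 0.1]
opening: 0.999
finger_force: 0.0
```

Run:
```python
from h import *
p,q,o=cur(); print(o['clock'],p,o['joint_pos'],q.as_matrix()[:,2])
B=pose(-10.1,65,79.9,[.480,.2255,.1],0); row(p,q,*B,'->grasp')
snap('side','g1.png',(120,100,420,300),2.6)
```

```text
2.5167 [0.46421184 0.12724754 0.14912423] [-0.50145917  0.08764546  1.94550487  1.03278099  1.64580928 -0.55482425] [ 0.15294958  0.89269563 -0.42391146]
->grasp d [-0.0023 -0.0009  0.1299] w [-0.3  0.1  0. ] rows>= 4
```

View pics/g1.png

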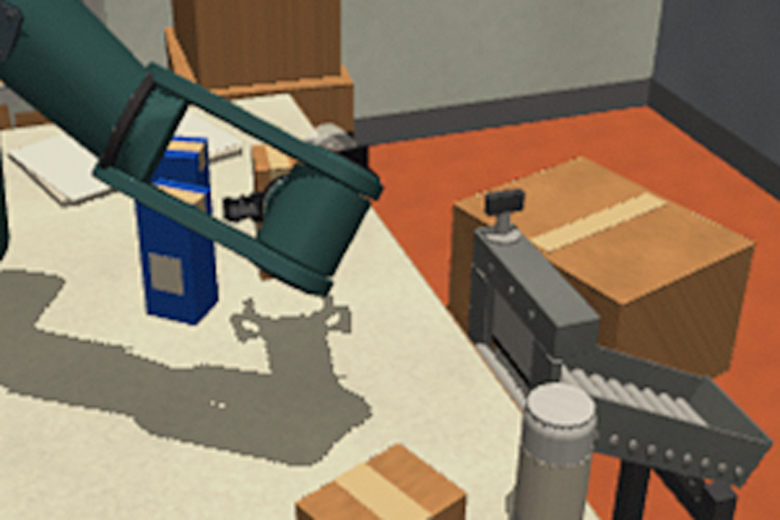

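The wrist is well clear of the bench and blue boxes, with open jaws facing the brown carton at about crop (265,205). I'll stop 14 mm short of centre so the gripper body clears the carton top.

>>> {"method": "step_arm", "body": {"targets": [{"dx": -0.002, "dy": -0.001, "dz": 0.03, "wx": 0, "wy": 0, "wz": 0}, {"dx": -0.002, "dy": -0.001, "dz": 0.06, "wx": 0, "wy": 0, "wz": 0}, {"dx": -0.002, "dy": -0.001, "dz": 0.09, "wx": 0, "wy": 0, "wz": 0}, {"dx": -0.002, "dy": -0.001, "dz": 0.116, "wx": 0, "wy": 0, "wz": 0}, {"dx": -0.002, "dy": -0.001, "dz": 0.116, "wx": 0, "wy": 0, "wz": 0}, {"dx": -0.002, "dy": -0.001, "dz": 0.116, "wx": 0, "wy": 0, "wz": 0}]}}

```text
clock: 3.07
eef_pos: [0.4816, 0.2309, 0.1007]
ee_rot: [-0.345, 0.644, 0.545, 0.411]
force: [0.8, -0.7, -0.5]
opening: 0.999
finger_force: 0.0
```

>>> {"method": "step_arm", "body": {"targets": [{"dx": 0, "dy": 0, "dz": 0, "wx": 0, "wy": 0, "wz": 0}, {"dx": 0, "dy": 0, "dz": 0, "wx": 0, "wy": 0, "wz": 0}, {"dx": 0, "dy": 0, "dz": 0, "wx": 0, "wy": 0, "wz": 0}, {"dx": 0, "dy": 0, "dz": 0, "wx": 0, "wy": 0, "wz": 0}, {"dx": 0, "dy": 0, "dz": 0, "wx": 0, "wy": 0, "wz": 0}, {"dx": 0, "dy": 0, "dz": 0, "wx": 0, "wy": 0, "wz": 0}], "jaw": 0.04}}

```text
clock: 3.57
eef_pos: [0.4831, 0.2282, 0.1006]
ee_rot: [-0.345, 0.645, 0.542, 0.413]
force: [1.2, -3.3, 7.0]
opening: 0.695
finger_force: 66.1
```

Run:
```python
from h import *
p,q,o=cur(); print(o['clock'],p,o['joint_pos'],o['force'],o['opening'],o['finger_force'])
# lift 60mm and shift right, world
print('tool dir of world z',q.inv().apply([0,0,.06]))
```

```text
3.5667 [0.48308647 0.22820517 0.1005847 ] [-0.27259675  0.15625713  1.99633293  1.15404516  1.41154015 -0.5725483 ] [ 1.2212501  -3.33788392  6.97174293] 0.6948526830142882 66.06618762016296
tool dir of world z [ 0.05442166  0.0001762  -0.02526364]
```

>>> {"method": "step_arm", "body": {"targets": [{"dx": 0.032, "dy": 0, "dz": -0.015, "wx": 0, "wy": 0, "wz": 0}, {"dx": 0.064, "dy": 0, "dz": -0.03, "wx": 0, "wy": 0, "wz": 0}, {"dx": 0.091, "dy": 0, "dz": -0.042, "wx": 0, "wy": 0, "wz": 0}, {"dx": 0.091, "dy": 0, "dz": -0.042, "wx": 0, "wy": 0, "wz": 0}, {"dx": 0.091, "dy": 0, "dz": -0.042, "wx": 0, "wy": 0, "wz": 0}]}}

```text
clock: 3.98
eef_pos: [0.4817, 0.2285, 0.1982]
ee_rot: [-0.344, 0.646, 0.544, 0.411]
force: [-0.8, -0.5, -6.0]
opening: 0.689
finger_force: 66.9
```

Run:
```python
from h import *
p,q,o=cur(); print(o['clock'],p,o['force'],o['opening'])
M=pose(-50,20,40,[.48,.08,.2]); row(p,q,*M,'->M')
C=pose(-90,-25,0,[.50,-.082,.13]); row(*M,*C,'M->C')
row(p,q,*C,'->C')
```

```text
3.9833 [0.48170385 0.22851924 0.19823077] [-0.83570938 -0.46343892 -6.03824102] 0.6891741035930944
->M d [-0.075   0.0281 -0.1212] w [-27.6 -42.9  30.4] rows>= 9
M->C d [-0.1191  0.1318  0.0305] w [  1.8 -43.1  41. ] rows>= 9
->C d [-0.2071  0.0635 -0.2385] w [-29.6 -73.6  82.3] rows>= 16
```

>>> {"method": "step_arm", "body": {"targets": [{"dx": -0.075, "dy": 0.028, "dz": -0.121, "wx": -27.6, "wy": -42.9, "wz": 30.4}, {"dx": -0.075, "dy": 0.028, "dz": -0.121, "wx": -27.6, "wy": -42.9, "wz": 30.4}, {"dx": -0.075, "dy": 0.028, "dz": -0.121, "wx": -27.6, "wy": -42.9, "wz": 30.4}, {"dx": -0.075, "dy": 0.028, "dz": -0.121, "wx": -27.6, "wy": -42.9, "wz": 30.4}, {"dx": -0.075, "dy": 0.028, "dz": -0.121, "wx": -27.6, "wy": -42.9, "wz": 30.4}, {"dx": -0.075, "dy": 0.028, "dz": -0.121, "wx": -27.6, "wy": -42.9, "wz": 30.4}, {"dx": -0.075, "dy": 0.028, "dz": -0.121, "wx": -27.6, "wy": -42.9, "wz": 30.4}, {"dx": -0.075, "dy": 0.028, "dz": -0.121, "wx": -27.6, "wy": -42.9, "wz": 30.4}, {"dx": -0.075, "dy": 0.028, "dz": -0.121, "wx": -27.6, "wy": -42.9, "wz": 30.4}, {"dx": -0.075, "dy": 0.028, "dz": -0.121, "wx": -27.6, "wy": -42.9, "wz": 30.4}]}}

```text
clock: 4.82
eef_pos: [0.483, 0.0871, 0.1788]
ee_rot: [-0.063, 0.925, 0.338, 0.16]
force: [0.2, 0.7, -4.8]
opening: 0.693
finger_force: 70.5
```

>>> {"method": "step_arm", "body": {"targets": [{"dx": -0.119, "dy": 0.132, "dz": 0.03, "wx": 1.8, "wy": -43.1, "wz": 41}, {"dx": -0.119, "dy": 0.132, "dz": 0.03, "wx": 1.8, "wy": -43.1, "wz": 41}, {"dx": -0.119, "dy": 0.132, "dz": 0.03, "wx": 1.8, "wy": -43.1, "wz": 41}, {"dx": -0.119, "dy": 0.132, "dz": 0.03, "wx": 1.8, "wy": -43.1, "wz": 41}, {"dx": -0.119, "dy": 0.132, "dz": 0.03, "wx": 1.8, "wy": -43.1, "wz": 41}, {"dx": -0.119, "dy": 0.132, "dz": 0.03, "wx": 1.8, "wy": -43.1, "wz": 41}, {"dx": -0.119, "dy": 0.132, "dz": 0.03, "wx": 1.8, "wy": -43.1, "wz": 41}, {"dx": -0.119, "dy": 0.132, "dz": 0.03, "wx": 1.8, "wy": -43.1, "wz": 41}, {"dx": -0.119, "dy": 0.132, "dz": 0.03, "wx": 1.8, "wy": -43.1, "wz": 41}, {"dx": -0.119, "dy": 0.132, "dz": 0.03, "wx": 1.8, "wy": -43.1, "wz": 41}, {"dx": -0.119, "dy": 0.132, "dz": 0.03, "wx": 1.8, "wy": -43.1, "wz": 41}]}}

```text
clock: 5.73
eef_pos: [0.4909, -0.0809, 0.1093]
ee_rot: [-0.004, 0.976, 0.001, -0.219]
force: [-0.4, 0.5, -4.8]
opening: 0.695
finger_force: 70.4
```

Run:
```python
from h import *
p,q,o=cur(); print(o['clock'],p,o['joint_pos'],o['force'],o['opening'])
C=pose(-90,-25,0,[.50,-.082,.052]); row(p,q,*C,'->lay')
snap('side','c1.png',(120,80,420,300),2.6)
```

```text
5.7333 [ 0.49094078 -0.08090461  0.1093201 ] [-0.22082508  0.34670152  1.3690999  -0.09002927  1.85787629  1.34108155] [-0.40869464  0.47846592 -4.83072784] 0.694803016883621
->lay d [0.0327 0.0017 0.067 ] w [-0.4  0.3  0.2] rows>= 2
```

View pics/c1.png

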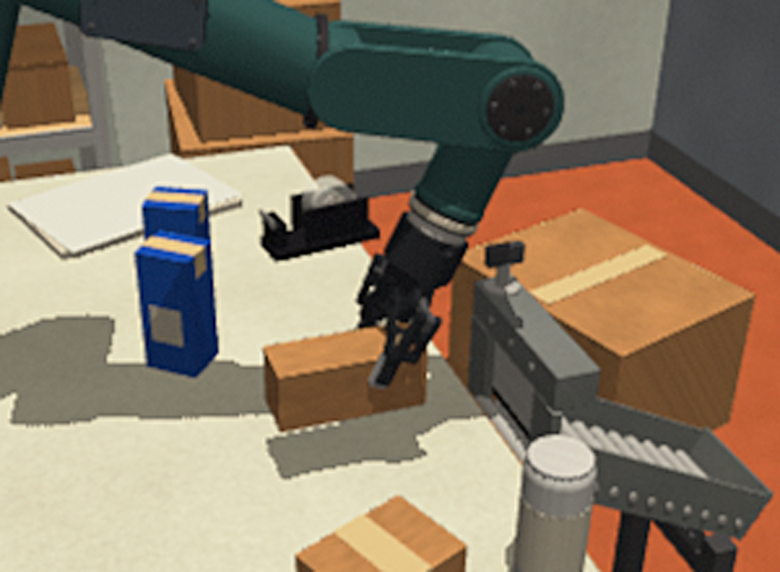

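The carton is held level and points at the mouth, with its far end at crop (425,385). Lowering it now.

>>> {"method": "step_arm", "body": {"targets": [{"dx": 0.016, "dy": 0.001, "dz": 0.033, "wx": 0, "wy": 0, "wz": 0}, {"dx": 0.033, "dy": 0.001, "dz": 0.065, "wx": 0, "wy": 0, "wz": 0}, {"dx": 0.034, "dy": 0.001, "dz": 0.068, "wx": 0, "wy": 0, "wz": 0}, {"dx": 0.034, "dy": 0.001, "dz": 0.068, "wx": 0, "wy": 0, "wz": 0}, {"dx": 0.034, "dy": 0.001, "dz": 0.068, "wx": 0, "wy": 0, "wz": 0}, {"dx": 0.034, "dy": 0.001, "dz": 0.068, "wx": 0, "wy": 0, "wz": 0}]}}

```text
clock: 6.28
eef_pos: [0.4939, -0.0815, 0.0374]
ee_rot: [-0.003, 0.976, 0.001, -0.216]
force: [0.6, 0.2, -6.0]
opening: 0.695
finger_force: 71.9
```

>>> {"method": "step_arm", "body": {"targets": [{"dx": 0, "dy": 0, "dz": 0, "wx": 0, "wy": 0, "wz": 0}, {"dx": 0, "dy": 0, "dz": 0, "wx": 0, "wy": 0, "wz": 0}, {"dx": 0, "dy": 0, "dz": 0, "wx": 0, "wy": 0, "wz": 0}, {"dx": 0, "dy": 0, "dz": 0, "wx": 0, "wy": 0, "wz": 0}], "jaw": 0.085}}

```text
clock: 6.62
eef_pos: [0.4944, -0.0814, 0.0376]
ee_rot: [-0.002, 0.976, 0.001, -0.216]
force: [0.9, 0.2, 0.1]
opening: 0.998
finger_force: 0.0
```

Run:
```python
from h import *
p,q,o=cur(); print(o['clock'],p,o['joint_pos'],o['force'],o['opening'])
print(q.inv().apply([0,0,.12]))
U=(p+[0,0,.12],q); 
# push-start: tool tilted 30deg forward-down, y az -90, TCP behind the carton
B=pose(-90,30,0,[.33,-.082,.2],.019); row(*U,*B,'up->behind')
```

```text
6.6167 [ 0.49441739 -0.08141494  0.03757073] [-0.2193657   0.41293705  1.43100618 -0.08882136  1.72408178  1.35578641] [0.90430711 0.23657147 0.1198811 ] 0.9978753241635862
[-0.0506111  -0.00056124 -0.1088035 ]
up->behind d [-0.167   0.0004  0.0309] w [-0.3 54.9 -0. ] rows>= 8
```

>>> {"method": "step_arm", "body": {"targets": [{"dx": -0.017, "dy": 0, "dz": -0.036, "wx": 0, "wy": 0, "wz": 0}, {"dx": -0.034, "dy": 0, "dz": -0.072, "wx": 0, "wy": 0, "wz": 0}, {"dx": -0.051, "dy": 0, "dz": -0.109, "wx": 0, "wy": 0, "wz": 0}, {"dx": -0.051, "dy": 0, "dz": -0.109, "wx": 0, "wy": 0, "wz": 0}]}}

```text
clock: 6.95
eef_pos: [0.4976, -0.0828, 0.1663]
ee_rot: [-0.001, 0.978, 0.0, -0.209]
force: [1.2, -0.7, 0.8]
opening: 0.99
finger_force: 0.0
```

>>> {"method": "step_arm", "body": {"targets": [{"dx": -0.167, "dy": 0, "dz": 0.031, "wx": 0, "wy": 54.9, "wz": 0}, {"dx": -0.167, "dy": 0, "dz": 0.031, "wx": 0, "wy": 54.9, "wz": 0}, {"dx": -0.167, "dy": 0, "dz": 0.031, "wx": 0, "wy": 54.9, "wz": 0}, {"dx": -0.167, "dy": 0, "dz": 0.031, "wx": 0, "wy": 54.9, "wz": 0}, {"dx": -0.167, "dy": 0, "dz": 0.031, "wx": 0, "wy": 54.9, "wz": 0}, {"dx": -0.167, "dy": 0, "dz": 0.031, "wx": 0, "wy": 54.9, "wz": 0}, {"dx": -0.167, "dy": 0, "dz": 0.031, "wx": 0, "wy": 54.9, "wz": 0}, {"dx": -0.167, "dy": 0, "dz": 0.031, "wx": 0, "wy": 54.9, "wz": 0}, {"dx": -0.167, "dy": 0, "dz": 0.031, "wx": 0, "wy": 54.9, "wz": 0}], "jaw": 0}}

```text
clock: 7.7
eef_pos: [0.3442, -0.091, 0.1951]
ee_rot: [-0.008, 0.968, -0.003, 0.25]
force: [-0.5, 2.3, -0.5]
opening: -0.001
finger_force: 0.0
```

Run:
```python
from h import *
p,q,o=cur(); print(o['clock'],p,o['joint_pos'],o['force'],o['opening'])
s=snap('top','t2.png',(150,120,420,300),2.8);P=pts(s);X,Y,Z=P[...,0],P[...,1],P[...,2]
m=(Z>.06)&(Z<.08)&(X>.38)&(X<.6)&(Y>-.16)&(Y<0)
print(m.sum(),cv2.minAreaRect((P[m][:,:2]*1000).astype(np.float32)))
```

```text
7.7 [ 0.3441575  -0.09098403  0.19507231] [-0.74469957 -0.7552912   2.12777278  0.34985858  1.40229324  0.83671398] [-0.49847138  2.25004425 -0.53950494] -0.0009081987830455801
959 ((471.9305725097656, -82.53190612792969), (160.57684326171875, 60.5247917175293), 0.2672993838787079)
```

View pics/t2.png

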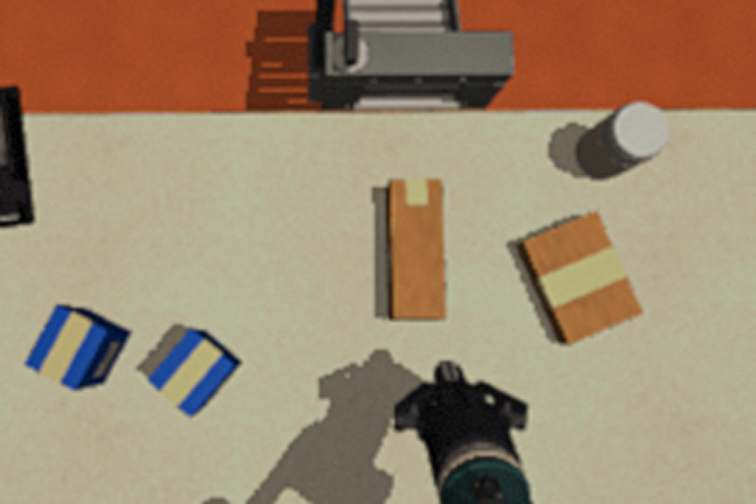

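The picture shows the carton lying aligned in front of the mouth, top end at (415,182) and rear end at (418,318). Its centre is (0.472,-0.0825). Joint 2 is near its limit, so I'll use less tilt behind the carton.

Run:
```python
from h import *
# commanded pose now ~ pose(-90,30,0,[.33,-.082,.2]) unreachable; use measured
p,q,o=cur()
D=pose(-90,16,0,[.366,-.0825,.11],.019); row(p,q,*D,'->D')
E=pose(-90,16,0,[.366,-.0825,.032],.019); row(*D,*E,'D->E')
F=pose(-90,28,0,[.50,-.0825,.032],.019); row(*E,*F,'E->F')
```

```text
->D d [-0.0232 -0.0075  0.0863] w [ -0.7 -13.   -0.4] rows>= 3
D->E d [-0.0215 -0.      0.075 ] w [0. 0. 0.] rows>= 2
E->F d [0.1288 0.     0.0369] w [-0. 12.  0.] rows>= 4
```

>>> {"method": "step_arm", "body": {"targets": [{"dx": -0.023, "dy": -0.0075, "dz": 0.086, "wx": 0, "wy": -13, "wz": 0}, {"dx": -0.023, "dy": -0.0075, "dz": 0.086, "wx": 0, "wy": -13, "wz": 0}, {"dx": -0.023, "dy": -0.0075, "dz": 0.086, "wx": 0, "wy": -13, "wz": 0}, {"dx": -0.023, "dy": -0.0075, "dz": 0.086, "wx": 0, "wy": -13, "wz": 0}, {"dx": -0.023, "dy": -0.0075, "dz": 0.086, "wx": 0, "wy": -13, "wz": 0}]}}

```text
clock: 8.17
eef_pos: [0.368, -0.081, 0.1144]
ee_rot: [-0.006, 0.99, 0.002, 0.141]
force: [0.6, -0.2, 0.5]
opening: -0.001
finger_force: 0.0
```

Run:
```python
from h import *
p,q,o=cur(); print(o['clock'],p,o['joint_pos'],o['force'])
E=pose(-90,16,0,[.366,-.0825,.032],.019); row(p,q,*E,'->E')
```

```text
8.1667 [ 0.36798783 -0.08103213  0.11440658] [-0.49334619 -0.48749326  2.10315911  0.14918181  1.2838425   1.04815407] [ 0.64320506 -0.1611887   0.541007  ]
->E d [-0.0249  0.0023  0.0786] w [-0.7 -0.2  0.2] rows>= 2
```

>>> {"method": "step_arm", "body": {"targets": [{"dx": -0.013, "dy": 0.002, "dz": 0.04, "wx": -0.7, "wy": 0, "wz": 0}, {"dx": -0.025, "dy": 0.002, "dz": 0.079, "wx": -0.7, "wy": 0, "wz": 0}, {"dx": -0.025, "dy": 0.002, "dz": 0.079, "wx": -0.7, "wy": 0, "wz": 0}, {"dx": -0.025, "dy": 0.002, "dz": 0.079, "wx": -0.7, "wy": 0, "wz": 0}]}}

```text
clock: 8.5
eef_pos: [0.3643, -0.0824, 0.0308]
ee_rot: [0.0, 0.99, -0.0, 0.141]
force: [0.8, -0.8, -0.5]
opening: -0.001
finger_force: 0.0
```

Run:
```python
from h import *
p,q,o=cur(); print(o['clock'],p,o['joint_pos'],o['force'])
for n,a in(('F',pose(-90,28,0,[.50,-.0825,.03],.019)),('G',pose(-90,28,0,[.54,-.0825,.03],.019))): row(p,q,*a,n)
```

```text
8.5 [ 0.36430098 -0.08236922  0.03080139] [-0.49085055 -0.40950777  2.23134663  0.14931262  1.07412214  1.02549764] [ 0.80913007 -0.76151926 -0.54144462]
F d [0.1301 0.     0.0385] w [ 0.  11.8 -0. ] rows>= 4
G d [0.1685 0.     0.0497] w [ 0.  11.8 -0. ] rows>= 5
```

>>> {"method": "step_arm", "body": {"targets": [{"dx": 0.012, "dy": 0, "dz": 0.0035, "wx": 0, "wy": 0.8, "wz": 0}, {"dx": 0.024, "dy": 0, "dz": 0.007, "wx": 0, "wy": 1.7, "wz": 0}, {"dx": 0.036, "dy": 0, "dz": 0.0105, "wx": 0, "wy": 2.5, "wz": 0}, {"dx": 0.048, "dy": 0, "dz": 0.014, "wx": 0, "wy": 3.4, "wz": 0}, {"dx": 0.06, "dy": 0, "dz": 0.0175, "wx": 0, "wy": 4.2, "wz": 0}, {"dx": 0.072, "dy": 0, "dz": 0.021, "wx": 0, "wy": 5, "wz": 0}, {"dx": 0.084, "dy": 0, "dz": 0.025, "wx": 0, "wy": 5.9, "wz": 0}, {"dx": 0.096, "dy": 0, "dz": 0.028, "wx": 0, "wy": 6.7, "wz": 0}, {"dx": 0.108, "dy": 0, "dz": 0.032, "wx": 0, "wy": 7.6, "wz": 0}, {"dx": 0.12, "dy": 0, "dz": 0.035, "wx": 0, "wy": 8.4, "wz": 0}, {"dx": 0.132, "dy": 0, "dz": 0.039, "wx": 0, "wy": 9.2, "wz": 0}, {"dx": 0.144, "dy": 0, "dz": 0.042, "wx": 0, "wy": 10, "wz": 0}, {"dx": 0.156, "dy": 0, "dz": 0.046, "wx": 0, "wy": 11, "wz": 0}, {"dx": 0.168, "dy": 0, "dz": 0.0495, "wx": 0, "wy": 11.8, "wz": 0}, {"dx": 0.168, "dy": 0, "dz": 0.0495, "wx": 0, "wy": 11.8, "wz": 0}]}}

```text
clock: 9.75
eef_pos: [0.5436, -0.0836, 0.0335]
ee_rot: [0.001, 0.97, 0.0, 0.244]
force: [-3.3, 0.0, 0.9]
opening: -0.003
finger_force: 1.0
```

Run:
```python
from h import *
p,q,o=cur(); print(o['clock'],p,o['joint_pos'],o['force'])
s=snap('top');P=pts(s);X,Y,Z=P[...,0],P[...,1],P[...,2]
m=(Z>.06)&(Z<.08)&(X>.5)&(X<.645)&(Y>-.16)&(Y<0)
print(m.sum(),cv2.minAreaRect((P[m][:,:2]*1000).astype(np.float32)))
for x in(.61,.62,.63): row(p,q,*pose(-90,30,0,[x,-.0825,.03],.019),x)
```

```text
9.75 [ 0.54358087 -0.08355683  0.03345326] [-0.35247316 -0.06913261  2.02500563  0.24476794  0.73249738  1.07295112] [-3.27458448  0.03596022  0.9263323 ]
581 ((576.8406982421875, -81.42343139648438), (134.84356689453125, 60.71833038330078), 1.3027987480163574)
0.61 d [ 0.0569 -0.0011  0.0345] w [0.1 1.7 0.1] rows>= 2
0.62 d [ 0.0657 -0.0011  0.0393] w [0.1 1.7 0.1] rows>= 2
0.63 d [ 0.0745 -0.001   0.044 ] w [0.1 1.7 0.1] rows>= 3
```

>>> {"method": "step_arm", "body": {"targets": [{"dx": 0.01, "dy": -0.001, "dz": 0.006, "wx": 0, "wy": 0.3, "wz": 0}, {"dx": 0.02, "dy": -0.001, "dz": 0.012, "wx": 0, "wy": 0.6, "wz": 0}, {"dx": 0.03, "dy": -0.001, "dz": 0.018, "wx": 0, "wy": 0.9, "wz": 0}, {"dx": 0.04, "dy": -0.001, "dz": 0.024, "wx": 0, "wy": 1.2, "wz": 0}, {"dx": 0.048, "dy": -0.001, "dz": 0.029, "wx": 0, "wy": 1.4, "wz": 0}, {"dx": 0.056, "dy": -0.001, "dz": 0.034, "wx": 0, "wy": 1.7, "wz": 0}, {"dx": 0.064, "dy": -0.001, "dz": 0.038, "wx": 0, "wy": 1.7, "wz": 0}, {"dx": 0.07, "dy": -0.001, "dz": 0.0415, "wx": 0, "wy": 1.7, "wz": 0}, {"dx": 0.07, "dy": -0.001, "dz": 0.0415, "wx": 0, "wy": 1.7, "wz": 0}, {"dx": 0.07, "dy": -0.001, "dz": 0.0415, "wx": 0, "wy": 1.7, "wz": 0}, {"dx": 0.07, "dy": -0.001, "dz": 0.0415, "wx": 0, "wy": 1.7, "wz": 0}]}}

```text
clock: 10.72
eef_pos: [0.6215, -0.0816, 0.0253]
ee_rot: [0.0, 0.967, 0.0, 0.256]
force: [0.1, -0.3, 0.8]
opening: -0.001
finger_force: 0.0
```

Run:
```python
from h import *
p,q,o=cur(); print(o['clock'],p,o['force'])
s=snap('top');P=pts(s);im=s['pixels'].astype(int);X,Y,Z=P[...,0],P[...,1],P[...,2]
m=(X>.7)&(X<1.05)&(abs(Y+.082)<.065)&(im[...,0]-im[...,2]>35)&(Z<.08)&(Z>-.2)
print(m.sum()); 
if m.sum()>20: print(np.nanmin(P[m],0),np.nanmax(P[m],0),np.median(P[m],0))
b=snap('side')
cv2.imwrite('pics/p1.png',np.hstack([cv2.resize(s['pixels'][40:190,220:370,::-1],(400,400)),cv2.resize(b['pixels'][130:290,270:430,::-1],(400,400))]))
```

```text
10.7167 [ 0.62150555 -0.0815918   0.02528904] [ 0.09989806 -0.32809503  0.75180801]
640
[ 0.74717467 -0.11994936 -0.16106351] [ 0.94600688 -0.04892767  0.03268145] [ 0.81481516 -0.07780896 -0.00336856]
```

View pics/p1.png

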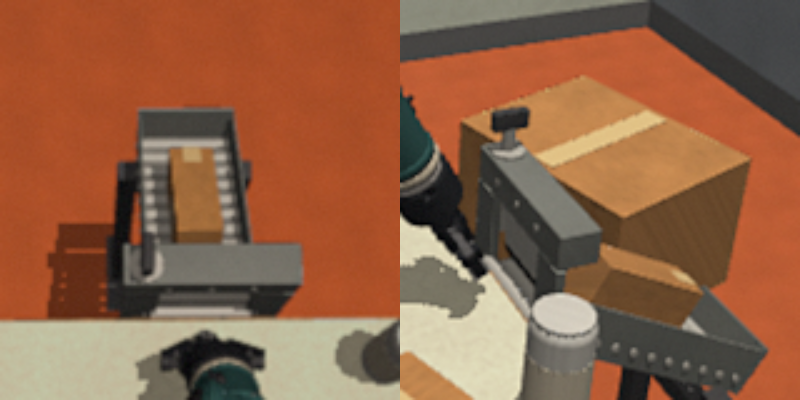

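The carton has passed the flap and is rolling down the chute, and the flap looks free. Next is a retreat, reorienting for the T handle while the carton settles.

>>> {"method": "step_arm", "body": {"targets": [{"dx": -0.02, "dy": 0, "dz": -0.035, "wx": 0, "wy": 0, "wz": 0}, {"dx": -0.04, "dy": 0, "dz": -0.07, "wx": 0, "wy": 0, "wz": 0}, {"dx": -0.04, "dy": 0, "dz": -0.11, "wx": 0, "wy": 0, "wz": 0}, {"dx": -0.04, "dy": 0, "dz": -0.15, "wx": 0, "wy": 0, "wz": 0}, {"dx": -0.04, "dy": 0, "dz": -0.15, "wx": 0, "wy": 0, "wz": 0}], "jaw": 0.05}}

```text
clock: 11.23
eef_pos: [0.5144, -0.083, 0.1456]
ee_rot: [0.003, 0.965, 0.0, 0.263]
force: [2.2, 0.7, 1.5]
opening: 0.586
finger_force: 0.0
```

Run:
```python
from h import *
p,q,o=cur(); print(o['clock'],p,o['joint_pos'])
H1=pose(0,0,0,[.56,-.01,.30],.019);H2=pose(90,0,0,[.66,-.003,.26],.019)
row(p,q,*H1,'H1');row(*H1,*H2,'H2')
s=snap('top');P=pts(s);im=s['pixels'].astype(int);X,Y,Z=P[...,0],P[...,1],P[...,2]
m=(X>.7)&(X<1.05)&(abs(Y+.082)<.065)&(im[...,0]-im[...,2]>35)&(Z<.08)&(Z>-.2)
print(m.sum(),np.nanmin(P[m],0),np.nanmax(P[m],0),np.median(P[m],0))
h=(abs(X-.68)<.04)&(abs(Y)<.04)&(abs(Z-.19)<.008);print(h.sum(),cv2.minAreaRect((P[h][:,:2]*1000).astype(np.float32)),np.median(Z[h]))
```

```text
11.2333 [ 0.51444802 -0.08304953  0.1456372 ] [-0.38641594 -0.29543436  1.97966643  0.22747973  0.96835721  1.10145272]
H1 d [ 0.1177 -0.0722 -0.1103] w [ 24.2 -23.6 -87.7] rows>= 14
H2 d [0.007 0.1   0.04 ] w [  0.   0. -90.] rows>= 13
704 [ 0.83004467 -0.12064865 -0.15887555] [ 1.00470923 -0.04579755 -0.02337392] [ 0.89632116 -0.07487098 -0.06083315]
67 ((680.3759765625, -2.3346285820007324), (11.754532814025879, 45.36542892456055), 89.31768035888672) 0.19019109781135263
```

>>> {"method": "step_arm", "body": {"targets": [{"dx": 0.117, "dy": -0.072, "dz": -0.11, "wx": 24.2, "wy": -23.6, "wz": -87.7}, {"dx": 0.117, "dy": -0.072, "dz": -0.11, "wx": 24.2, "wy": -23.6, "wz": -87.7}, {"dx": 0.117, "dy": -0.072, "dz": -0.11, "wx": 24.2, "wy": -23.6, "wz": -87.7}, {"dx": 0.117, "dy": -0.072, "dz": -0.11, "wx": 24.2, "wy": -23.6, "wz": -87.7}, {"dx": 0.117, "dy": -0.072, "dz": -0.11, "wx": 24.2, "wy": -23.6, "wz": -87.7}, {"dx": 0.117, "dy": -0.072, "dz": -0.11, "wx": 24.2, "wy": -23.6, "wz": -87.7}, {"dx": 0.117, "dy": -0.072, "dz": -0.11, "wx": 24.2, "wy": -23.6, "wz": -87.7}, {"dx": 0.117, "dy": -0.072, "dz": -0.11, "wx": 24.2, "wy": -23.6, "wz": -87.7}, {"dx": 0.117, "dy": -0.072, "dz": -0.11, "wx": 24.2, "wy": -23.6, "wz": -87.7}, {"dx": 0.117, "dy": -0.072, "dz": -0.11, "wx": 24.2, "wy": -23.6, "wz": -87.7}, {"dx": 0.117, "dy": -0.072, "dz": -0.11, "wx": 24.2, "wy": -23.6, "wz": -87.7}, {"dx": 0.117, "dy": -0.072, "dz": -0.11, "wx": 24.2, "wy": -23.6, "wz": -87.7}, {"dx": 0.117, "dy": -0.072, "dz": -0.11, "wx": 24.2, "wy": -23.6, "wz": -87.7}, {"dx": 0.117, "dy": -0.072, "dz": -0.11, "wx": 24.2, "wy": -23.6, "wz": -87.7}, {"dx": 0.117, "dy": -0.072, "dz": -0.11, "wx": 24.2, "wy": -23.6, "wz": -87.7}]}}

```text
clock: 12.53
eef_pos: [0.5603, -0.0091, 0.2879]
ee_rot: [-0.008, 0.707, 0.707, -0.004]
force: [-0.3, 0.1, 0.1]
opening: 0.581
finger_force: 0.0
```

>>> {"method": "step_arm", "body": {"targets": [{"dx": 0.007, "dy": 0.1, "dz": 0.04, "wx": 0, "wy": 0, "wz": -90}, {"dx": 0.007, "dy": 0.1, "dz": 0.04, "wx": 0, "wy": 0, "wz": -90}, {"dx": 0.007, "dy": 0.1, "dz": 0.04, "wx": 0, "wy": 0, "wz": -90}, {"dx": 0.007, "dy": 0.1, "dz": 0.04, "wx": 0, "wy": 0, "wz": -90}, {"dx": 0.007, "dy": 0.1, "dz": 0.04, "wx": 0, "wy": 0, "wz": -90}, {"dx": 0.007, "dy": 0.1, "dz": 0.04, "wx": 0, "wy": 0, "wz": -90}, {"dx": 0.007, "dy": 0.1, "dz": 0.04, "wx": 0, "wy": 0, "wz": -90}, {"dx": 0.007, "dy": 0.1, "dz": 0.04, "wx": 0, "wy": 0, "wz": -90}, {"dx": 0.007, "dy": 0.1, "dz": 0.04, "wx": 0, "wy": 0, "wz": -90}, {"dx": 0.007, "dy": 0.1, "dz": 0.04, "wx": 0, "wy": 0, "wz": -90}, {"dx": 0.007, "dy": 0.1, "dz": 0.04, "wx": 0, "wy": 0, "wz": -90}, {"dx": 0.007, "dy": 0.1, "dz": 0.04, "wx": 0, "wy": 0, "wz": -90}, {"dx": 0.007, "dy": 0.1, "dz": 0.04, "wx": 0, "wy": 0, "wz": -90}, {"dx": 0.007, "dy": 0.1, "dz": 0.04, "wx": 0, "wy": 0, "wz": -90}, {"dx": 0.007, "dy": 0.1, "dz": 0.04, "wx": 0, "wy": 0, "wz": -90}]}}

```text
clock: 13.78
eef_pos: [0.6592, -0.0025, 0.248]
ee_rot: [-0.007, 0.001, 1.0, 0.003]
force: [1.1, -0.1, -0.3]
opening: 0.584
finger_force: 0.0
```

Run:
```python
from h import *
p,q,o=cur(); print(o['clock'],p,o['joint_pos'],o['force'])
row(p,q,*pose(90,0,0,[.6805,-.0025,.215],.019),'above');row(p,q,*pose(90,0,0,[.6805,-.0025,.164],.019),'grasp')
```

```text
13.7833 [ 0.6591553  -0.0024957   0.24803855] [-0.09211828  0.34465327  1.03202845  0.00487651  1.78015453 -1.66001051] [ 1.05795094 -0.06269843 -0.33902793]
above d [-0.0218 -0.0002  0.0327] w [ 0.4 -0.8 -0.1] rows>= 1
grasp d [-0.0226 -0.0005  0.0837] w [ 0.4 -0.8 -0.1] rows>= 3
```

>>> {"method": "step_arm", "body": {"targets": [{"dx": -0.022, "dy": 0, "dz": 0.01, "wx": 0.4, "wy": -0.8, "wz": 0}, {"dx": -0.022, "dy": 0, "dz": 0.033, "wx": 0.4, "wy": -0.8, "wz": 0}, {"dx": -0.0225, "dy": 0, "dz": 0.06, "wx": 0.4, "wy": -0.8, "wz": 0}, {"dx": -0.0225, "dy": 0, "dz": 0.083, "wx": 0.4, "wy": -0.8, "wz": 0}, {"dx": -0.0225, "dy": 0, "dz": 0.083, "wx": 0.4, "wy": -0.8, "wz": 0}, {"dx": -0.0225, "dy": 0, "dz": 0.083, "wx": 0.4, "wy": -0.8, "wz": 0}]}}

```text
clock: 14.28
eef_pos: [0.6796, -0.0017, 0.1629]
ee_rot: [-0.003, -0.0, 1.0, -0.0]
force: [0.1, 0.5, 0.6]
opening: 0.59
finger_force: 0.0
```

Run:
```python
from h import *
p,q,o=cur(); print(o['clock'],p,o['force'],o['opening'],q.as_matrix()[:,1])
b=snap('side');w=snap('wrist')
cv2.imwrite('pics/h1.png',np.hstack([cv2.resize(b['pixels'][80:240,230:390,::-1],(400,400)),cv2.resize(w['pixels'][...,::-1],(400,400))]))
```

```text
14.2833 [ 0.67961143 -0.00167268  0.16294922] [0.07509966 0.46929094 0.58111976] 0.5895249357832685 [-9.14090374e-05  9.99999800e-01 -6.26475434e-04]
```

View pics/h1.png

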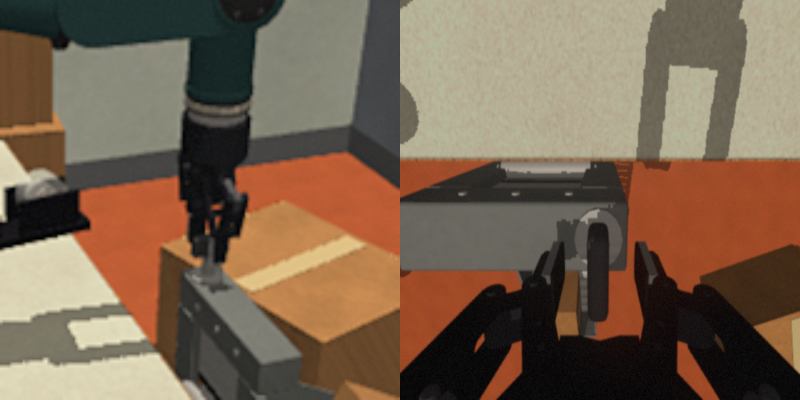

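The handle is centred between the fingers, seen in the wrist view at (598,272). Gripping, then pressing.

>>> {"method": "step_arm", "body": {"targets": [{"dx": 0, "dy": 0, "dz": 0, "wx": 0, "wy": 0, "wz": 0}, {"dx": 0, "dy": 0, "dz": 0, "wx": 0, "wy": 0, "wz": 0}, {"dx": 0, "dy": 0, "dz": 0, "wx": 0, "wy": 0, "wz": 0}, {"dx": 0, "dy": 0, "dz": 0, "wx": 0, "wy": 0, "wz": 0}, {"dx": 0, "dy": 0, "dz": 0, "wx": 0, "wy": 0, "wz": 0}, {"dx": 0, "dy": 0, "dz": 0, "wx": 0, "wy": 0, "wz": 0}], "jaw": 0.005}}

```text
clock: 14.88
eef_pos: [0.6816, -0.0027, 0.1664]
ee_rot: [0.001, -0.001, 1.0, -0.001]
force: [0.7, -3.6, 3.5]
opening: 0.146
finger_force: 62.7
```

>>> {"method": "step_arm", "body": {"targets": [{"dx": 0, "dy": 0, "dz": 0.003, "wx": 0, "wy": 0, "wz": 0}, {"dx": 0, "dy": 0, "dz": 0.006, "wx": 0, "wy": 0, "wz": 0}, {"dx": 0, "dy": 0, "dz": 0.009, "wx": 0, "wy": 0, "wz": 0}, {"dx": 0, "dy": 0, "dz": 0.012, "wx": 0, "wy": 0, "wz": 0}, {"dx": 0, "dy": 0, "dz": 0.0145, "wx": 0, "wy": 0, "wz": 0}, {"dx": 0, "dy": 0, "dz": 0.0145, "wx": 0, "wy": 0, "wz": 0}, {"dx": 0, "dy": 0, "dz": 0.0145, "wx": 0, "wy": 0, "wz": 0}]}}

```text
clock: 15.47
eef_pos: [0.6816, -0.0027, 0.1524]
ee_rot: [0.001, -0.001, 1.0, -0.001]
force: [-0.6, -3.9, 9.1]
opening: 0.15
finger_force: 63.4
```

>>> {"method": "step_arm", "body": {"targets": [{"dx": 0, "dy": 0, "dz": 0, "wx": 0, "wy": 0, "wz": 6}, {"dx": 0, "dy": 0, "dz": 0, "wx": 0, "wy": 0, "wz": 12}, {"dx": 0, "dy": 0, "dz": 0, "wx": 0, "wy": 0, "wz": 18}, {"dx": 0, "dy": 0, "dz": 0, "wx": 0, "wy": 0, "wz": 24}, {"dx": 0, "dy": 0, "dz": 0, "wx": 0, "wy": 0, "wz": 30}, {"dx": 0, "dy": 0, "dz": 0, "wx": 0, "wy": 0, "wz": 36}, {"dx": 0, "dy": 0, "dz": 0, "wx": 0, "wy": 0, "wz": 42}, {"dx": 0, "dy": 0, "dz": 0, "wx": 0, "wy": 0, "wz": 48}, {"dx": 0, "dy": 0, "dz": 0, "wx": 0, "wy": 0, "wz": 54}, {"dx": 0, "dy": 0, "dz": 0, "wx": 0, "wy": 0, "wz": 60}, {"dx": 0, "dy": 0, "dz": 0, "wx": 0, "wy": 0, "wz": 66}, {"dx": 0, "dy": 0, "dz": 0, "wx": 0, "wy": 0, "wz": 72}, {"dx": 0, "dy": 0, "dz": 0, "wx": 0, "wy": 0, "wz": 78}, {"dx": 0, "dy": 0, "dz": 0, "wx": 0, "wy": 0, "wz": 82}, {"dx": 0, "dy": 0, "dz": 0, "wx": 0, "wy": 0, "wz": 82}, {"dx": 0, "dy": 0, "dz": 0, "wx": 0, "wy": 0, "wz": 82}]}}

```text
clock: 16.8
eef_pos: [0.6836, -0.0003, 0.1532]
ee_rot: [0.003, 0.655, 0.756, 0.003]
force: [7.4, -0.1, 8.0]
opening: 0.144
finger_force: 63.4
```

Run:
```python
from h import *
p,q,o=cur(); print(o['clock'],p,o['force'],o['moment'],o['opening'],q.as_matrix()[:,1])
s=snap('top');P=pts(s);im=s['pixels'].astype(int);X,Y,Z=P[...,0],P[...,1],P[...,2]
m=(X>.7)&(X<1.05)&(abs(Y+.082)<.065)&(im[...,0]-im[...,2]>35)&(Z<.08)&(Z>-.2)
print(np.nanmin(P[m],0),np.nanmax(P[m],0),np.median(P[m],0))
```

```text
16.8 [ 6.83567686e-01 -3.18301988e-04  1.53224025e-01] [ 7.41587953 -0.08863376  7.9695396 ] [-0.14146451 -0.56462715 -0.02951588] 0.14380496698808562 [0.98978191 0.14235184 0.0082296 ]
[ 0.83177261 -0.1071522  -0.10587346] [ 1.00429669 -0.04886209 -0.08185504] [ 0.99683237 -0.08417186 -0.09851195]
```

>>> {"method": "step_arm", "body": {"targets": [{"dx": 0, "dy": 0, "dz": -0.003, "wx": 0, "wy": 0, "wz": 0}, {"dx": 0, "dy": 0, "dz": -0.006, "wx": 0, "wy": 0, "wz": 0}, {"dx": 0, "dy": 0, "dz": -0.008, "wx": 0, "wy": 0, "wz": 0}, {"dx": 0, "dy": 0, "dz": -0.008, "wx": 0, "wy": 0, "wz": 0}]}}

```text
clock: 17.18
eef_pos: [0.6836, -0.0004, 0.1607]
ee_rot: [0.003, 0.655, 0.756, 0.003]
force: [6.9, -0.2, 4.8]
opening: 0.151
finger_force: 63.0
```

>>> {"method": "step_arm", "body": {"targets": [{"dx": 0, "dy": 0, "dz": 0, "wx": 0, "wy": 0, "wz": 0}, {"dx": 0, "dy": 0, "dz": 0, "wx": 0, "wy": 0, "wz": 0}, {"dx": 0, "dy": 0, "dz": 0, "wx": 0, "wy": 0, "wz": 0}, {"dx": 0, "dy": 0, "dz": 0, "wx": 0, "wy": 0, "wz": 0}], "jaw": 0.05}}

```text
clock: 17.52
eef_pos: [0.6798, -0.001, 0.1567]
ee_rot: [-0.002, 0.655, 0.756, -0.001]
force: [0.6, 0.2, -0.6]
opening: 0.584
finger_force: 0.0
```

>>> {"method": "step_arm", "body": {"targets": [{"dx": 0, "dy": 0, "dz": -0.03, "wx": 0, "wy": 0, "wz": 0}, {"dx": 0, "dy": 0, "dz": -0.06, "wx": 0, "wy": 0, "wz": 0}, {"dx": 0, "dy": 0, "dz": -0.1, "wx": 0, "wy": 0, "wz": 0}, {"dx": -0.03, "dy": -0.15, "dz": -0.12, "wx": 0, "wy": 0, "wz": 0}, {"dx": -0.03, "dy": -0.15, "dz": -0.12, "wx": 0, "wy": 0, "wz": 0}, {"dx": -0.03, "dy": -0.15, "dz": -0.12, "wx": 0, "wy": 0, "wz": 0}, {"dx": -0.03, "dy": -0.15, "dz": -0.12, "wx": 0, "wy": 0, "wz": 0}, {"dx": -0.03, "dy": -0.15, "dz": -0.12, "wx": 0, "wy": 0, "wz": 0}]}}

```text
clock: 18.18
eef_pos: [0.5326, -0.0535, 0.2802]
ee_rot: [0.0, 0.656, 0.755, -0.001]
force: [0.8, -0.4, 1.2]
opening: 0.585
finger_force: 0.0
```

Run:
```python
from h import *
p,q,o=cur(); print(o['clock'],p,o['force'],o['opening'])
s=snap('top');P=pts(s);im=s['pixels'].astype(int);X,Y,Z=P[...,0],P[...,1],P[...,2]
h=(abs(X-.68)<.04)&(abs(Y)<.04)&(Z>.165)&(Z<.2);print(h.sum(),cv2.minAreaRect((P[h][:,:2]*1000).astype(np.float32)),np.median(Z[h]))
b=snap('side')
cv2.imwrite('pics/e1.png',np.hstack([cv2.resize(s['pixels'][40:190,220:370,::-1],(400,400)),cv2.resize(b['pixels'][130:290,270:430,::-1],(400,400))]))
```

```text
18.1833 [ 0.53255407 -0.05349019  0.28021555] [ 0.75708652 -0.36308784  1.16457603] 0.5849125131157207
93 ((680.2239990234375, -3.6937808990478516), (14.476201057434082, 44.71491622924805), 8.414265632629395) 0.18384310509460536
```

View pics/e1.png

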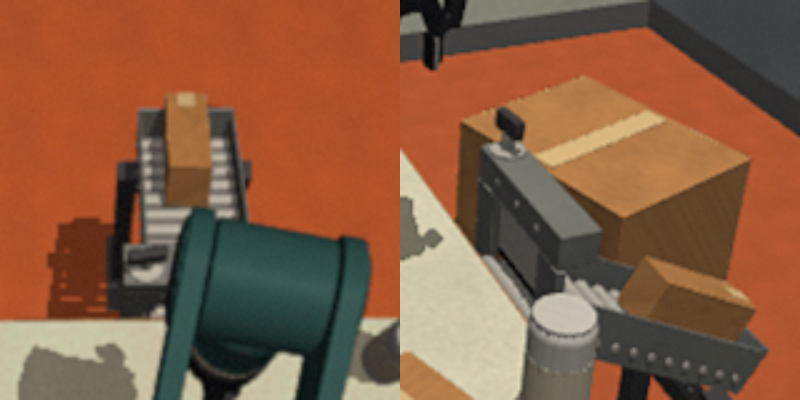

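The carton lies at the end stop (side view 690,300) and the flap is shut. The T handle is turned across (148,258), with its top at 0.184 m, which is 6 mm down in its notch.

```bash
python3 -c "
from rig import r
print(r.close_job())"
```

```text
the job is handed in; nothing more can be done
None
```

The carton went through the flap and lies at the chute's end stop. The flap is shut, the T handle is turned about 82° and has risen into its notch, and the job is handed in after about 18 s of the 72 s; no verdict was returned.

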